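# Switch on the drying lamp at the interlocked power unit

### The job

Switch on the drying lamp at the blue power unit on the painting table: first turn its yellow isolator handle clockwise as far as it goes, so that the cut-out of its steel disc frees the selector's red arm, and only then turn its black selector handle clockwise as far as it goes. Do not touch the white unit, leave both blue-unit handles set, and let go.

Things in the scene. Friction and masses are not known exactly. Their poses are not given: they have to be found in the camera images.
- isolator (a joint): angle in rad of the blue unit's yellow isolator handle: grows as it turns clockwise seen from above, from 0 (off stop) to 1.25 (on stop); starts near 0. It stays where it is left and turns stiffly with about 0.06 N m. Under the handle, turning with it, is a steel disc of 50 mm radius, 8 mm thick, with a wide cut-out; only from about 0.9 on does the cut-out face the selector and let its arm pass.
- selector (a joint): angle in rad of the blue unit's black selector handle: grows as it turns clockwise seen from above, from 0 to 1.2 (stop); starts near 0. It stays where it is left, about 0.06 N m. A red arm, 12 mm thick and reaching 98 mm from its axis, turns with it; at about 0.2 rad it meets the rim of the isolator's disc unless the isolator is turned on.
- isolator_grip (a point): grip point of the yellow handle: on its vertical axis, 90 mm above the table, 14 mm below the handle's top. The handle is an upright bar 54 mm long, 14 mm wide and 38 mm tall, centred on the axis, standing on the disc (disc top 66 mm above the table). x: along the bar, towards the white line on its top; y: across the 14 mm width; z: up. The blue unit is fixed to the table: a blue box 130 x 250 mm, 55 mm high; this handle and the selector's are 130 mm apart along its length.
- selector_grip (a point): grip point of the black selector handle of the blue unit: on its vertical axis, 90 mm above the table, 14 mm below the handle's top. Bar of the same size as the yellow one (54 x 14 x 38 mm, its lower end 66 mm above the table); x: along the bar, towards the white line on its top; y: across the 14 mm width; z: up.
- w_unit: the white unit, a bystander in use: the same in every way as the blue one (130 x 250 mm box, 55 mm high, handles' tops at 104 mm, same yellow and black handles) but with a white box, fixed to the table. Origin at the centre of its underside, y along its length towards its yellow handle, z up. The two units stand side by side and may change places. Small loose things lie around, all lower than 35 mm; taller equipment stands along the table's edges.

How it is judged:
By the outcome, as a careful person would: the job done as asked, in the order asked, and still so for the second after the job is handed in, with the robot touching nothing.
It also fails if it takes over 48 s, if anything falls off the work surface, if the arm or the gripper's body presses on something with over 40 N, if the wrist force passes 120 N, or if a joint passes its speed limit or range.

### The arm

A 6-joint arm with a two-finger parallel gripper is mounted at the origin on the work surface. World frame = base frame: x ahead of the robot, y to its left, z up, the work surface at z = 0. Lengths are in m, angles in rad, forces in N, time in s.
With the tool pointing down it reaches from about 0.35 to 0.975 m from the base axis. Payload 4.9 kg.
Tool frame: the origin (TCP) lies midway between the tips of the shut fingers; the grasp point (between the pads) lies 19 mm behind it; z points along the fingers, x is the direction in which the jaws open and shut, and the axes are right-handed (so a half turn about z gives the same grasp; the last joint's range is limited). The gripper opens to 85 mm and grips with 20 to 120 N. Pads are 22 mm wide; open, the fingers measure 114 mm over their backs; the gripper's body (76 mm by 85 mm) begins 54 mm behind the grasp point. The pads swing forward as they close: fully open they stand 13 mm farther back than shut.
Start: joints at [-1.276, 0.053, 1.613, -0, 1.476, -0.119], TCP at [0.251, -0.572, 0.231] pointing down, gripper open.
Joint ranges: [-3.01, 3.01], [-1.01, 2.22], [0.06, 2.58], [-1.02, 4.17], [0.09, 2.62], [-3.14, 3.14]. Speed limits (rad/s): [2.57, 2.57, 3.14, 3.14, 3.14, 3.14].

### API

Orientations are given as a rotation vector (axis times angle).
In Python, from rig import robot, snapshot, calibration, spotter gives the robot as it stands. The module is installed in compiled form; this text tells all that it offers.
- The arm moves only by the tool servo_tool, never from a script. Its argument "motion" is a list that holds one entry, the list of rows, each a list of 7 numbers: the shift along the tool's x, y, z scaled (see below), then the turn, a rotation vector about the tool's x, y, z scaled (see below), then the gripper's target within -1 to 1 (shut at 1, half-way at 0, fully open at -1). In form: [[[dx, dy, dz, rx, ry, rz, hand], ...]]. A call has 1 to 20 rows; each row shifts and turns the pose as measured when the row begins, along the tool's axes as they then stand; what a row does not reach is not made up. The controller multiplies each number of a shift by 2 cm and each number of a turn by 0.15 rad. A row lasts 1/10 s, in which the tool goes at most 50 mm and 8.59 degrees, less where a joint would pass 70% of its speed; a pose out of reach is approached as far as the arm can. A call with a number of a shift or a turn outside -1 to 1 is refused whole. A call with a gripper value outside its range is refused whole. The fingers move at their own pace and stop on an object; the grip force is fixed at half the most. Time passes only in rows, so rows that do not move let the fingers close. It gives the time, the measured TCP pose, the force and the opening at its end, in the units of the state.
- robot.observe(): the state, without advancing time (a new reading comes with each control period).
- snapshot(name): name is "side" or "top"; returns (picture, depth): 480x640x3 uint8, red, green, blue; 480x640 float32, m along the optical axis (not along the pixel's ray), 0 where there is no reading.
- calibration(name): a dict with "vfov" (degrees; the focal length in pixels is half the picture's height over the tangent of half this angle, whatever the lens; pixels are square), "cx", "cy" (the principal point, pixels), "distortion" ([k1, k2, p1, p2, k3] as OpenCV has them; the pictures are not rectified), "pose" (4x4, takes a point from camera to world coordinates). Camera axes: x right, y down, z forward; pixel columns grow to the right and rows downward; lengths in m; the calibration is good to about 2 mm. A picture is of the moment at which its call begins. calibration takes no time and is no camera call.
- robot.job_done(): hands the job in, once; it reports no verdict.
Trained networks look in the newest picture that a camera, given by its name, has taken for a name from the list of things; names that differ only in an ending like _2 or _b are one class to them, and where a whole thing is asked for, a point or a joint stands for the part that bears it (a point fixed in the world has none). Each returns a list of dicts, best first, with "conf" (0 to 1); they miss things now and then, are a little off and sometimes report something else, mostly with a low value. They report only what shows in the picture. A call takes as long as a camera call.
- spotter.find_in(camera, name): "point" ([column, row] as shares, 0 to 1, of the picture: columns of its width, rows of its height, amid what is visible of it).
- spotter.masks_of(camera, name): "pixels" (480x640 bool, what is visible of it) and "point" ([column, row] as shares, 0 to 1, of the picture: columns of its width, rows of its height, amid what is visible of it).
The state is a dict: "clock": time; "joint_pos": joint angles; "qvel": joint speeds; "tau": joint torques, N m; "tcp_pos": TCP position; "tool_rot": TCP orientation; "contact_force": force on the tool from outside, world axes, zero at the start; "wrist_torque": the same for the moment, N m; "gripper_width": finger opening in m.
Only numpy, scipy, OpenCV 4.12 (cv2) and the standard library are available. Lean on these libraries where they do the work, as an engineer would, in place of code of your own. Each camera call takes 0.05 s, during which the arm holds its last target. There are 200 camera calls.

## Working session

There is one attempt and no reset: what is moved stays moved. The work goes in short steps, Python scripts to look and compute and a tool call to move; the robot and the scene stay as the last step left them, time stands still between calls to the robot, and variables do not carry over. Pictures are saved under pics/ and viewed, about 8 in all and at most 12, crops included, and the job is handed in when it is done.

Besides the shell and the picture viewer there is one more tool, called after "Emit:" as name(argument=value, ...), one argument or row to a line, values as JSON. servo_tool: Moves the arm, as the interface text tells. Its arguments: {"type":"object","properties":{"motion":{"type":"array"}},"required":["motion"]}

```bash
mkdir -p pics
cat > h.py <<'E'
import numpy as np, cv2
from rig import robot, snapshot, calibration, spotter
def cam(n):
    c=calibration(n); f=240/np.tan(np.radians(c['vfov'])/2)
    return np.array([[f,0,c['cx']],[0,f,c['cy']],[0,0,1]]),np.array(c['distortion'],float),np.array(c['pose'])
def ray(n,px):
    K,d,T=cam(n); p=cv2.undistortPoints(np.array(px,float).reshape(-1,1,2),K,d).reshape(-1,2)
    v=np.c_[p,np.ones(len(p))]; return T[:3,3],v@T[:3,:3].T   # per unit depth
def onz(n,px,z):
    o,v=ray(n,px); return o+v*((z-o[2])/v[:,2])[:,None]
def atdepth(n,px,dep):
    o,v=ray(n,px); return o+v*np.array(dep)[:,None]
E
python3 - <<'E'
from h import *
for n in('top','side'):
    p,d=snapshot(n); cv2.imwrite(f'pics/{n}1.png',p[:,:,::-1]); np.save(n+'1',d)
    K,D,T=cam(n); print(n,K[0,0],D,T.round(3).tolist())
    for t in('isolator_grip','selector_grip','w_unit'):
        for r in spotter.find_in(n,t)[:3]:
            px=np.array(r['point'])*[640,480]; i,j=px.astype(int)
            print(t,round(r['conf'],2),px.round(1),atdepth(n,[px],[d[j,i]]).round(3))
print(robot.observe())
E
```

```text
top 603.8168950697313 [-0.11332909  0.          0.          0.          0.        ] [[0.016, -0.992, 0.127, 0.449], [-0.999, -0.019, -0.027, 0.007], [0.029, -0.126, -0.992, 0.968], [0.0, 0.0, 0.0, 1.0]]
isolator_grip 0.72 [392.1 238.1] [[ 0.575 -0.137  0.069]]
selector_grip 0.75 [478.5 247.4] [[ 0.564 -0.27   0.067]]
w_unit 0.62 [177.4 249.4] [[0.554 0.189 0.054]]
side 565.8916314581941 [0.00482256 0.         0.         0.         0.        ] [[-0.992, -0.1, 0.083, 0.474], [-0.13, 0.769, -0.626, 0.633], [-0.002, -0.632, -0.775, 0.867], [0.0, 0.0, 0.0, 1.0]]
isolator_grip 0.57 [318.7 202.8] [[ 0.571 -0.134  0.065]]
w_unit 0.89 [300.5 370.8] [[0.553 0.229 0.064]]
{'clock': 0.4, 'joint_pos': array([-1.27601838e+00,  5.28304679e-02,  1.61309022e+00,  4.20205745e-06,
        1.47600327e+00, -1.18981194e-01]), 'qvel': array([ 0.00146314, -0.0016291 , -0.00203768, -0.0005838 , -0.0006196 ,
       -0.00021154]), 'tau': array([-2.24754649e-04, -3.93050480e+01, -3.69809496e+01, -1.45670861e-04,
        2.43689035e-03,  1.57970243e-05]), 'tcp_pos': array([ 0.25126614, -0.57215615,  0.23110886]), 'tool_rot': array([-2.63019131e+00,  1.71765560e+00,  3.94626796e-04]), 'contact_force': array([-0.51573492, -0.36118177, -0.42486371]), 'wrist_torque': array([-0.01851046,  0.01536506, -0.01281394]), 'gripper_width': 0.08509415295675768}
```

View pics/top1.png

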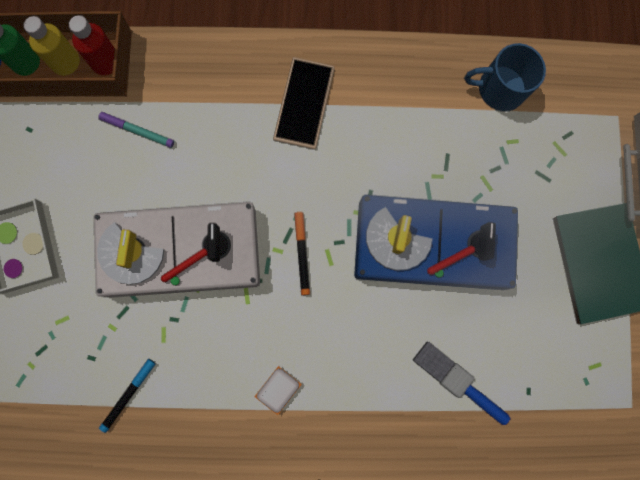

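View pics/side1.png

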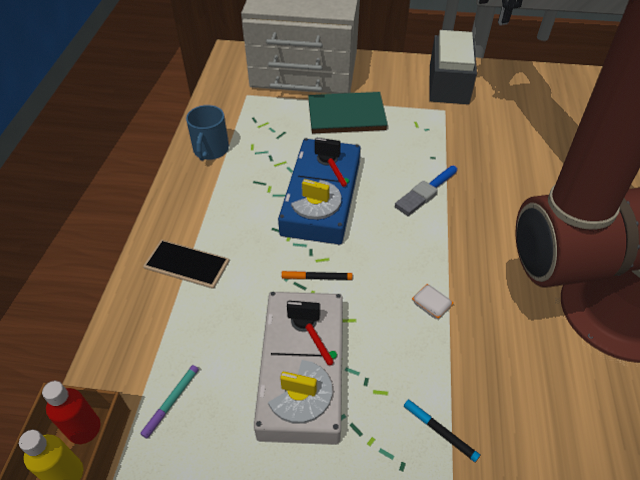

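The top view shows the blue unit at about (437,243), with its yellow handle at (402,234) and black one at (486,241). The white unit is on the left at (177,250). I'll zoom in on the blue handles in both views.

Run:
```python
from h import *
a=cv2.imread('pics/top1.png')[190:300,350:530]; b=cv2.imread('pics/side1.png')[130:250,270:370]
a=cv2.resize(a,None,fx=4,fy=4,interpolation=2); b=cv2.resize(b,None,fx=4,fy=4,interpolation=2)
cv2.imwrite('pics/ca.png',np.clip(a*1.6,0,255)); cv2.imwrite('pics/cb.png',np.clip(b*1.6,0,255))
```

```text
[ WARN:0@0.555] global loadsave.cpp:1063 imwrite_ Unsupported depth image for selected encoder is fallbacked to CV_8U.
```

View pics/ca.png

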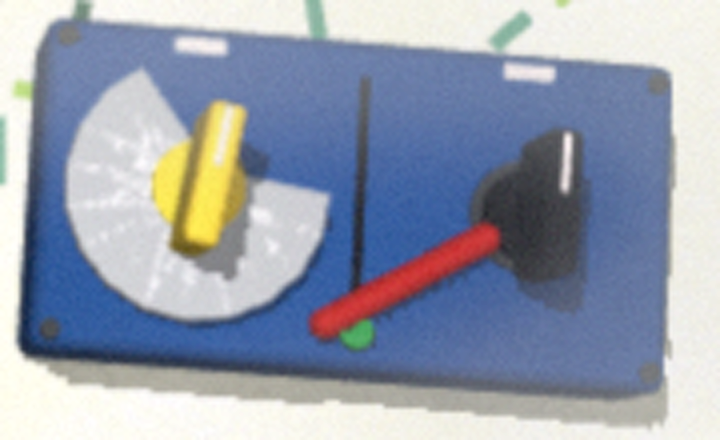

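View pics/cb.png

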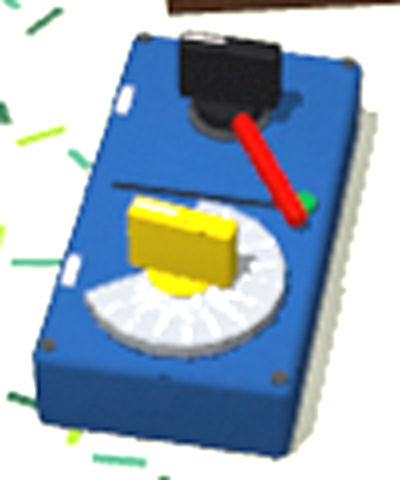

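The crops show both white lines pointing to +x. In the top view the yellow top centre is at (403.7,233.5) and the black one at (492,240.7). In the side view they are at (316,183.5) and (327.8,140).

Run:
```python
from h import *
def tri(a,b):
    o,v=ray('top',[a]);p,w=ray('side',[b]);v=v[0];w=w[0]
    s=np.linalg.lstsq(np.c_[v,-w],p-o,rcond=None)[0]; A=o+s[0]*v;B=p+s[1]*w
    return ((A+B)/2).round(4),np.linalg.norm(A-B).round(4)
print(tri((403.7,233.5),(316,183.5)),tri((492,240.7),(327.8,140)))
c=lambda x,y:(350+x/4,190+y/4)
P=onz('top',[c(215,174),c(231,105),c(199,244),c(568,203),c(568,131),c(565,275)],.104); print(P.round(4))
print('yaw',[np.degrees(np.arctan2(*(P[i]-P[i+1])[[1,0]])) for i in(1,4)])
B=onz('top',[c(45,25),c(670,70),c(660,393),c(22,352)],.055);print('box',B.round(3),B.mean(0))
from scipy.spatial.transform import Rotation as R
print(R.from_rotvec(robot.observe()['tool_rot']).as_matrix().round(3))
```

```text
(array([ 0.578 , -0.1484,  0.1023]), np.float64(0.0004)) (array([ 0.5704, -0.2808,  0.1007]), np.float64(0.0009))
[[ 0.5775 -0.1482  0.104 ]
 [ 0.6031 -0.1542  0.104 ]
 [ 0.5517 -0.1422  0.104 ]
 [ 0.5694 -0.2797  0.104 ]
 [ 0.5963 -0.2803  0.104 ]
 [ 0.5428 -0.278   0.104 ]]
yaw [np.float64(-13.109699739455145), np.float64(-2.5143288159272577)]
box [[ 0.642 -0.091  0.055]
 [ 0.63  -0.339  0.055]
 [ 0.503 -0.331  0.055]
 [ 0.515 -0.083  0.055]] [ 0.57233769 -0.21090983  0.055     ]
[[ 0.402 -0.916 -0.   ]
 [-0.916 -0.402  0.   ]
 [-0.    -0.    -1.   ]]
```

```bash
cat >> h.py <<'E'
from scipy.spatial.transform import Rotation as R
def plan(x,y,z,ang,hand,n=20,vmax=1.0,N=None):
    "rows to TCP x,y,z with tool x at world angle ang (deg), tool z down"
    s=robot.observe(); p=s['tcp_pos'].copy(); Rm=R.from_rotvec(s['tool_rot'])
    a=np.radians(ang); G=R.from_matrix(np.array([[np.cos(a),np.sin(a),0],[np.sin(a),-np.cos(a),0],[0,0,-1]]).T)
    g=np.array([x,y,z]); rows=[]
    for k in range(n):
        d=Rm.inv().apply(g-p)/.02; r=(Rm.inv()*G).as_rotvec()/.15
        if abs(r[2])>1: pass
        if max(abs(d).max(),abs(r).max())<.03: break
        d=d*min(1,vmax/max(abs(d).max(),1e-9)); r=r*min(1,vmax/max(abs(r).max(),1e-9))
        d=d.round(2);r=r.round(2); rows.append([*(d+0),*(r+0),hand])
        p=p+Rm.apply(d*.02); Rm=Rm*R.from_rotvec(r*.15)
    print('['+','.join('['+','.join(f'{v:g}' for v in q)+']' for q in rows)+']'); print('pred',p.round(4))
def st():
    s=robot.observe(); M=R.from_rotvec(s['tool_rot']).as_matrix()
    print('t',s['clock'],'tcp',s['tcp_pos'].round(4),'xang',np.degrees(np.arctan2(M[1,0],M[0,0])).round(2),'z',M[:,2].round(3),'F',s['contact_force'].round(1),'M',s['wrist_torque'].round(2),'w',round(s['gripper_width'],4),'q',s['joint_pos'].round(2))
E
python3 - <<'E'
from h import *
for n in('side','top'):
    d=np.load(n+'1.npy'); uu,vv=np.meshgrid(np.arange(0,640,2),np.arange(0,480,2)); z=d[::2,::2]; m=z>0
    P=atdepth(n,np.c_[uu[m],vv[m]],z[m]); P=P[(P[:,2]>.1)&(P[:,1]>-1)&(P[:,0]>.1)]
    c=(P[:,:2]//.06).astype(int); o={}
    for k,q in zip(map(tuple,c),P): o.setdefault(k,[]).append(q[2])
    print(n,[(round(k[0]*.06+.03,2),round(k[1]*.06+.03,2),round(float(max(v)),2)) for k,v in sorted(o.items()) if len(v)>5])
plan(.5775,-.148,.23,77,-1)
E
```

```text
side [(np.float64(0.09), np.float64(0.03), 0.3), (np.float64(0.09), np.float64(0.09), 0.3), (np.float64(0.15), np.float64(0.03), 0.3), (np.float64(0.15), np.float64(0.09), 0.45), (np.float64(0.15), np.float64(0.15), 0.26), (np.float64(0.21), np.float64(-0.51), 0.31), (np.float64(0.21), np.float64(0.03), 0.59), (np.float64(0.21), np.float64(0.09), 0.57), (np.float64(0.21), np.float64(0.15), 0.28), (np.float64(0.27), np.float64(-0.75), 0.11), (np.float64(0.27), np.float64(-0.69), 0.11), (np.float64(0.27), np.float64(-0.63), 0.25), (np.float64(0.27), np.float64(-0.57), 0.11), (np.float64(0.27), np.float64(-0.51), 0.3), (np.float64(0.27), np.float64(0.03), 0.29), (np.float64(0.27), np.float64(0.09), 0.28), (np.float64(0.33), np.float64(-0.75), 0.11), (np.float64(0.33), np.float64(-0.69), 0.11), (np.float64(0.33), np.float64(-0.63), 0.11), (np.float64(0.33), np.float64(-0.57), 0.11), (np.float64(0.51), np.float64(0.27), 0.1), (np.float64(0.57), np.float64(-0.75), 0.18), (np.float64(0.57), np.float64(-0.69), 0.2), (np.float64(0.57), np.float64(-0.63), 0.2), (np.float64(0.57), np.float64(-0
[... 1125 characters left out ...]
np.float64(0.57), np.float64(0.27), 0.11), (np.float64(0.63), np.float64(-0.15), 0.11), (np.float64(0.87), np.float64(0.33), 0.15), (np.float64(0.87), np.float64(0.39), 0.15), (np.float64(0.87), np.float64(0.45), 0.15)]
[[-0.55,-1,0,0,0,-1,-1],[-0.37,-1,0,0,0,-1,-1],[-0.2,-1,0,0,0,-1,-1],[-0.05,-1,0,0,0,-1,-1],[0.1,-1,0,0,0,-1,-1],[0.25,-1,0,0,0,-1,-1],[0.42,-1,0,0,0,-1,-1],[0.61,-1,0,0,0,-1,-1],[0.84,-1,0,0,0,-1,-1],[1,-0.88,0,0,0,-1,-1],[1,-0.64,0,0,0,-1,-1],[1,-0.45,0,0,0,-1,-1],[1,-0.28,0,0,0,-1,-1],[1,-0.12,0,0,0,-1,-1],[1,0.03,0.01,0,0,-1,-1],[1,0.18,0.01,0,0,-1,-1],[1,0.34,0,0,0,-0.67,-1],[1,0.46,0.01,0,0,0,-1],[1,0.46,0,0,0,0,-1],[1,0.45,0.01,0,0,0,-1]]
pred [ 0.5179 -0.2257  0.2304]
```

Emit:
servo_tool(
  motion=[
    [[-0.55,-1,0,0,0,-1,-1],[-0.37,-1,0,0,0,-1,-1],[-0.2,-1,0,0,0,-1,-1],[-0.05,-1,0,0,0,-1,-1],[0.1,-1,0,0,0,-1,-1],[0.25,-1,0,0,0,-1,-1],[0.42,-1,0,0,0,-1,-1],[0.61,-1,0,0,0,-1,-1],[0.84,-1,0,0,0,-1,-1],[1,-0.88,0,0,0,-1,-1],[1,-0.64,0,0,0,-1,-1],[1,-0.45,0,0,0,-1,-1],[1,-0.28,0,0,0,-1,-1],[1,-0.12,0,0,0,-1,-1],[1,0.03,0,0,0,-1,-1],[1,0.18,0,0,0,-1,-1],[1,0.34,0,0,0,-0.67,-1],[1,0.46,0,0,0,0,-1],[1,0.46,0,0,0,0,-1],[1,0.45,0,0,0,0,-1]],
  ],
)

```text
clock: 2.4
tcp_pos: [0.5231, -0.2114, 0.2325]
tool_rot: [2.443, 1.969, 0.0]
contact_force: [0.3, -0.6, 0.2]
gripper_width: 0.0852
```

```bash
python3 -c "
from h import *
st();plan(.5775,-.148,.16,77,-1)"
```

```text
t 2.4 tcp [ 0.5231 -0.2114  0.2325] xang 77.73 z [ 0.003 -0.003 -1.   ] F [ 0.3 -0.6  0.2] M [-0.04 -0.01 -0.02] w 0.0852 q [-0.52 -0.1   1.76 -0.    1.48 -1.87]
[[1,0.54,0.98,0.02,0.02,0.08,-1],[1,0.52,0.98,0,0,0,-1],[1,0.53,0.98,0,0,0,-1],[0.69,0.36,0.68,0,0,0,-1]]
pred [ 0.5775 -0.148   0.1601]
```

Emit:
servo_tool(
  motion=[
    [[1,0.54,0.98,0,0,0.08,-1],[1,0.52,0.98,0,0,0,-1],[1,0.53,0.98,0,0,0,-1],[0.69,0.36,0.68,0,0,0,-1],[0,0,0,0,0,0,-1]],
  ],
)

```text
clock: 2.9
tcp_pos: [0.5819, -0.1442, 0.1598]
tool_rot: [2.449, 1.954, 0.003]
contact_force: [0.2, 0.9, -0.3]
gripper_width: 0.0855
```

```bash
python3 -c "
from h import *
st();plan(.5775,-.148,.074,77,-1,vmax=.8)
p,d=snapshot('side');cv2.imwrite('pics/s2.png',cv2.resize(p[100:260,230:430,::-1],None,fx=4,fy=4))"
```

```text
t 2.9 tcp [ 0.5819 -0.1442  0.1598] xang 77.18 z [ 0.007 -0.005 -1.   ] F [ 0.2  0.9 -0.3] M [-0.05  0.02  0.02] w 0.0855 q [-0.37  0.04  1.75 -0.    1.35 -1.71]
[[-0.04,-0.04,0.8,0.05,0.03,0.02,-1],[-0.04,-0.03,0.8,0,0,0,-1],[-0.05,-0.03,0.8,0,0,0,-1],[-0.04,-0.03,0.8,0,0,0,-1],[-0.05,-0.04,0.8,0,0,0,-1],[-0.02,-0.01,0.29,0,0,0,-1]]
pred [ 0.5775 -0.1481  0.074 ]
```

View pics/s2.png

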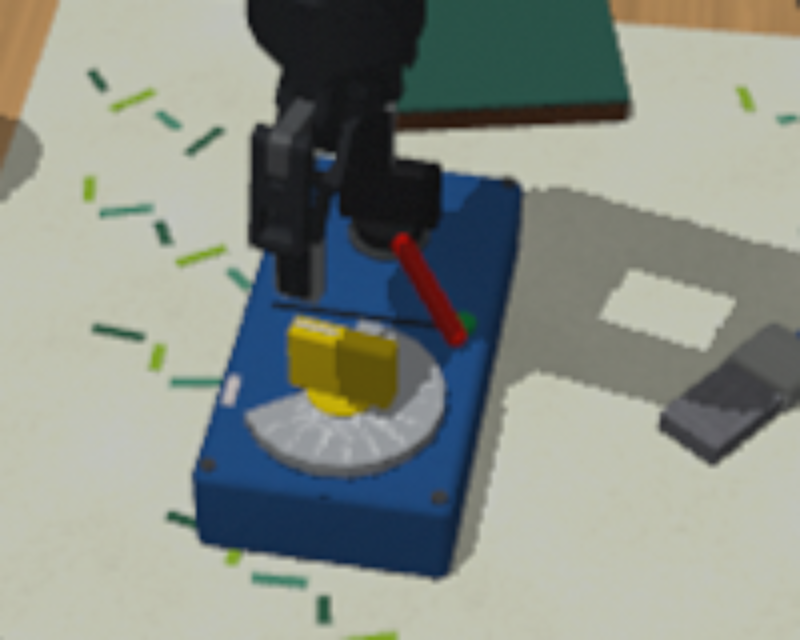

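Run:
```python
from h import *
K,D,T=cam('side');s=robot.observe();M=R.from_rotvec(s['tool_rot']).as_matrix();p=s['tcp_pos']
W=np.linalg.inv(T)
for q in (p,p+M@[.05,0,-.013],p+M@[-.05,0,-.013],p+M@[0,0,-.073]):
    c=W[:3,:3]@q+W[:3,3]; print(((cv2.projectPoints(c[None],np.zeros(3),np.zeros(3),K,D)[0][0,0]-[230,100])*4).round(0))
p,d=snapshot('top');cv2.imwrite('pics/t2.png',p[100:400,250:640,::-1].repeat(2,0).repeat(2,1))
```

```text
[335. 247.]
[295. 297.]
[372. 158.]
[335. 121.]
```

View pics/t2.png

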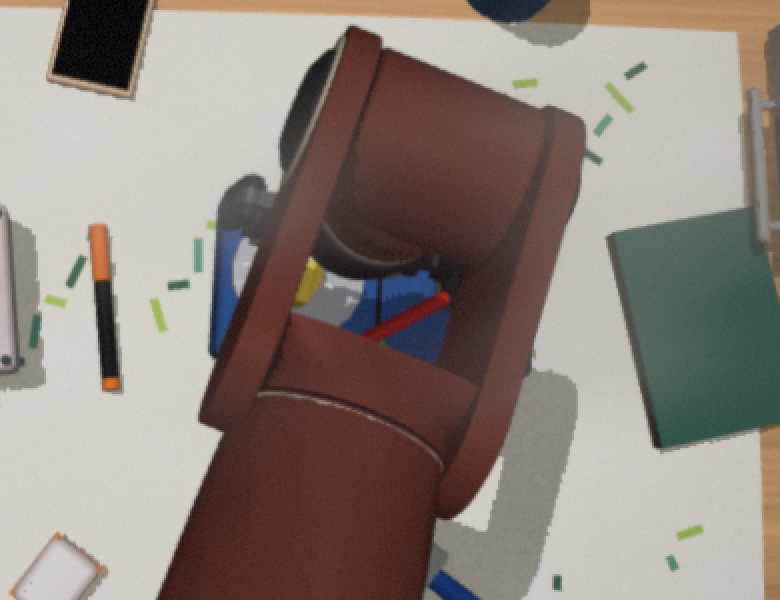

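The side view shows the near fingertip at crop (300,295), which matches the projected (295,297). The jaws straddle the yellow bar, so I'm descending.

Emit:
servo_tool(
  motion=[
    [[-0.08,-0.06,0.8,0.05,0.03,0,-1],[-0.06,-0.05,0.8,0,0,0,-1],[-0.04,-0.03,0.8,0,0,0,-1],[-0.04,-0.03,0.8,0,0,0,-1],[-0.03,-0.02,0.7,0,0,0,-1],[0,0,0.25,0,0,0,-1],[0,0,0,0,0,0,-1]],
  ],
)

```text
clock: 3.7
tcp_pos: [0.576, -0.1546, 0.0736]
tool_rot: [2.459, 1.948, 0.003]
contact_force: [-0.4, -0.0, 1.1]
gripper_width: 0.0854
```

```bash
python3 -c "
from h import *
st();plan(.5775,-.148,.074,77,-1)"
```

```text
t 3.7 tcp [ 0.576  -0.1546  0.0736] xang 76.78 z [ 0.004 -0.002 -1.   ] F [-0.4 -0.   1.1] M [ 0.   -0.04  0.01] w 0.0854 q [-0.39  0.13  1.81 -0.    1.2  -1.73]
[[0.34,0,-0.02,0.03,0.01,-0.03,-1]]
pred [ 0.5775 -0.148   0.074 ]
```

Emit:
servo_tool(
  motion=[
    [[0.3,0,0,0,0,0,-1],[0,0,0,0,0,0,-1]],
  ],
)

```text
clock: 3.9
tcp_pos: [0.5778, -0.1486, 0.074]
tool_rot: [2.459, 1.948, 0.004]
contact_force: [-0.7, -0.0, -0.7]
gripper_width: 0.0855
```

```bash
python3 -c "
from h import *
st();plan(.5775,-.148,.074,77,-1)"
```

```text
t 3.9 tcp [ 0.5778 -0.1486  0.074 ] xang 76.76 z [ 0.005 -0.002 -1.   ] F [-0.7 -0.  -0.7] M [-0.    0.07  0.02] w 0.0855 q [-0.38  0.13  1.81 -0.    1.2  -1.72]
[[0.02,-0.02,0,0.04,0.01,-0.03,-1]]
pred [ 0.5775 -0.1481  0.074 ]
```

Emit:
servo_tool(
  motion=[
    [[0,0,0,0,0,0,-0.3],[0,0,0,0,0,0,0.3],[0,0,0,0,0,0,1],[0,0,0,0,0,0,1],[0,0,0,0,0,0,1],[0,0,0,0,0,0,1],[0,0,0,0,0,0,1],[0,0,0,0,0,0,1]],
  ],
)

```text
clock: 4.7
tcp_pos: [0.58, -0.1475, 0.0772]
tool_rot: [2.456, 1.947, 0.011]
contact_force: [1.0, 1.5, 0.0]
gripper_width: 0.013
```

```bash
python3 -c "
from h import *
st()"
```

```text
t 4.7 tcp [ 0.58   -0.1475  0.0772] xang 76.81 z [ 0.01  -0.002 -1.   ] F [1.  1.5 0. ] M [-0.01 -0.   -0.08] w 0.013 q [-0.37  0.13  1.8   0.    1.2  -1.72]
```

Emit:
servo_tool(
  motion=[
    [[0,0,0,0,0,0.6,1],[0,0,0,0,0,0.6,1],[0,0,0,0,0,0.6,1],[0,0,0,0,0,0.6,1],[0,0,0,0,0,0.6,1],[0,0,0,0,0,0.6,1]],
  ],
)

```text
clock: 5.3
tcp_pos: [0.5798, -0.1477, 0.0771]
tool_rot: [2.899, 1.195, 0.011]
contact_force: [0.2, 1.2, 0.0]
gripper_width: 0.0129
```

```bash
python3 -c "
from h import *
st()"
```

```text
t 5.3 tcp [ 0.5798 -0.1477  0.0771] xang 44.8 z [ 0.009 -0.003 -1.   ] F [0.2 1.2 0. ] M [-0.08  0.14  0.05] w 0.0129 q [-0.37  0.13  1.8   0.    1.2  -1.16]
```

Emit:
servo_tool(
  motion=[
    [[0,0,0,0,0,0.6,1],[0,0,0,0,0,0.6,1],[0,0,0,0,0,0.6,1],[0,0,0,0,0,0.6,1],[0,0,0,0,0,0.6,1],[0,0,0,0,0,0.6,1]],
  ],
)

```text
clock: 5.9
tcp_pos: [0.5796, -0.1478, 0.0772]
tool_rot: [3.116, 0.349, 0.01]
contact_force: [0.6, 2.0, 0.8]
gripper_width: 0.0129
```

```bash
python3 -c "
from h import *
st()"
```

```text
t 5.9 tcp [ 0.5796 -0.1478  0.0772] xang 12.79 z [ 0.007 -0.005 -1.   ] F [0.6 2.  0.8] M [0.18 0.08 1.41] w 0.0129 q [-0.37  0.13  1.8  -0.    1.2  -0.6 ]
```

Emit:
servo_tool(
  motion=[
    [[0,0,0,0,0,0.4,1],[0,0,0,0,0,0.4,1],[0,0,0,0,0,0.4,1]],
  ],
)

```text
clock: 6.2
tcp_pos: [0.5797, -0.1481, 0.0776]
tool_rot: [3.127, 0.108, 0.007]
contact_force: [0.2, 0.4, 0.1]
gripper_width: 0.0131
```

```bash
python3 -c "
from h import *
st()"
```

```text
t 6.2 tcp [ 0.5797 -0.1481  0.0776] xang 3.94 z [ 0.005 -0.012 -1.   ] F [0.2 0.4 0.1] M [ 0.2  -0.05  4.95] w 0.0131 q [-0.37  0.13  1.8  -0.01  1.2  -0.44]
```

The moment rose to 5 N m, so the handle is on its stop. Next: release and rise.

Emit:
servo_tool(
  motion=[
    [[0,0,0,0,0,0,0],[0,0,0,0,0,0,-1],[0,0,0,0,0,0,-1],[0,0,0,0,0,0,-1],[0,0,-0.5,0,0,0,-1],[0,0,-1,0,0,0,-1],[0,0,-1,0,0,0,-1],[0,0,-1,0,0,0,-1],[0,0,-1,0,0,0,-1],[0,0,0,0,0,0,-1]],
  ],
)

```text
clock: 7.2
tcp_pos: [0.5789, -0.1479, 0.1737]
tool_rot: [3.13, 0.098, 0.008]
contact_force: [0.9, 0.7, 0.2]
gripper_width: 0.0851
```

Run:
```python
from h import *
st();plan(.570,-.280,.165,87,-1)
p,d=snapshot('side');cv2.imwrite('pics/s3.png',cv2.resize(p[100:260,230:430,::-1],None,fx=4,fy=4))
```

```text
t 7.2 tcp [ 0.5789 -0.1479  0.1737] xang 3.6 z [ 0.006 -0.01  -1.   ] F [0.9 0.7 0.2] M [0.05 0.05 0.01] w 0.0851 q [-0.37  0.02  1.74 -0.01  1.37 -0.43]
[[-0.13,1,0.08,0.01,0,-1,-1],[-0.29,1,0.08,0.01,0,-1,-1],[-0.46,1,0.08,0.01,0,-1,-1],[-0.66,1,0.08,0.01,0,-1,-1],[-0.89,1,0.09,0.01,0,-1,-1],[-0.72,0.59,0.07,0.01,0,-1,-1],[0,0,0,0,0,-1,-1],[0,0,0,0,0.01,-1,-1],[0,0,0,0.01,0,-1,-1],[0,0,0,0,0,-0.7,-1]]
pred [ 0.5699 -0.28    0.1649]
```

View pics/s3.png

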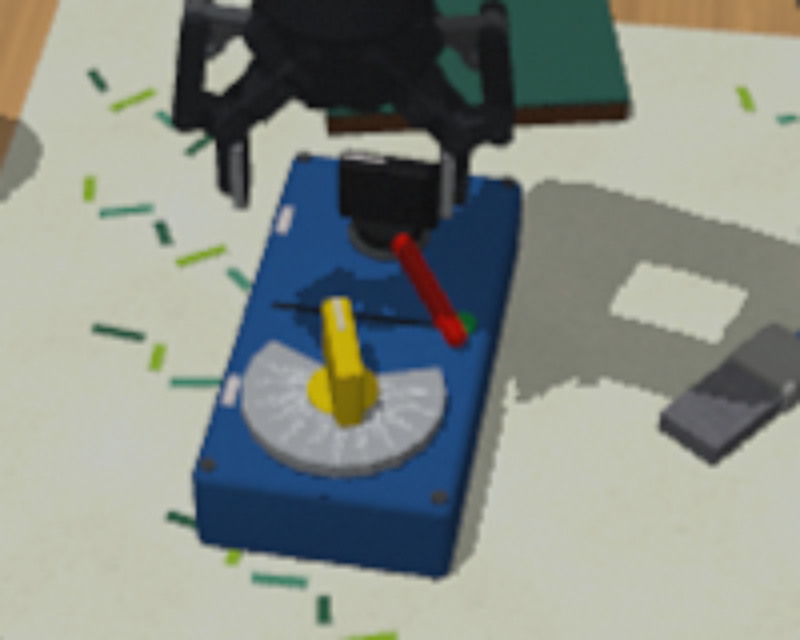

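The yellow line now points to -y and the disc's cut-out faces the selector. The arm is clear of both handles, so I'm going on to the selector.

Emit:
servo_tool(
  motion=[
    [[-0.13,1,0.08,0,0,-1,-1],[-0.29,1,0.08,0,0,-1,-1],[-0.46,1,0.08,0,0,-1,-1],[-0.66,1,0.08,0,0,-1,-1],[-0.89,1,0.09,0,0,-1,-1],[-0.72,0.59,0.07,0,0,-1,-1],[0,0,0,0,0,-1,-1],[0,0,0,0,0,-1,-1],[0,0,0,0,0,-1,-1],[0,0,0,0,0,-0.7,-1],[0,0,0,0,0,0,-1]],
  ],
)

```text
clock: 8.35
tcp_pos: [0.5612, -0.2815, 0.1458]
tool_rot: [-2.259, -2.163, 0.014]
contact_force: [0.0, -0.6, 0.7]
gripper_width: 0.0857
```

```bash
python3 -c "
from h import *
st();plan(.570,-.280,.074,87,-1,vmax=.8)"
```

```text
t 8.35 tcp [ 0.5612 -0.2815  0.1458] xang 87.51 z [-0.016  0.004 -1.   ] F [ 0.  -0.6  0.7] M [-0.   -0.   -0.01] w 0.0857 q [-0.58  0.13  1.67 -0.01  1.35 -2.11]
[[0.02,0.11,0.8,-0.11,-0.02,0.06,-1],[0.02,0.1,0.8,0,0,0,-1],[0.02,0.1,0.8,0,0,0,-1],[0.02,0.09,0.8,0,0,0,-1],[0.02,0.05,0.39,0,0,0,-1]]
pred [ 0.57   -0.2799  0.074 ]
```

Emit:
servo_tool(
  motion=[
    [[0.08,0.43,0,-0.11,0,0.06,-1],[0,0,0.5,0,0,0,-1],[0,0,0.5,0,0,0,-1],[0,0,0,0,0,0,-1]],
  ],
)

```text
clock: 8.75
tcp_pos: [0.5694, -0.2792, 0.1212]
tool_rot: [-2.283, -2.151, -0.004]
contact_force: [-0.7, 0.2, -1.1]
gripper_width: 0.0859
```

```bash
python3 -c "
from h import *
st();plan(.570,-.280,.074,87,-1,vmax=.8)"
```

```text
t 8.75 tcp [ 0.5694 -0.2792  0.1212] xang 86.61 z [-0.001  0.005 -1.   ] F [-0.7  0.2 -1.1] M [ 0.03 -0.03  0.02] w 0.0859 q [-0.57  0.16  1.68  0.    1.3  -2.09]
[[-0.02,0.01,0.8,-0.01,-0.04,-0.05,-1],[-0.01,0.01,0.8,0,0,0,-1],[-0.01,0.02,0.76,0,0,0,-1]]
pred [ 0.5701 -0.2799  0.074 ]
```

Emit:
servo_tool(
  motion=[
    [[-0.02,0.01,0.7,0,-0.03,-0.04,-1],[0,0,0.7,0,0,0,-1],[0,0,0.6,0,0,0,-1],[0,0,0,0,0,0,-1]],
  ],
)

```text
clock: 9.15
tcp_pos: [0.5687, -0.2789, 0.0762]
tool_rot: [-2.277, -2.159, 0.002]
contact_force: [0.4, 0.6, -0.7]
gripper_width: 0.0854
```

```bash
python3 -c "
from h import *
st();plan(.570,-.280,.074,87,-1,vmax=.8)"
```

```text
t 9.15 tcp [ 0.5687 -0.2789  0.0762] xang 86.94 z [-0.004  0.002 -1.   ] F [ 0.4  0.6 -0.7] M [ 0.03 -0.01  0.02] w 0.0854 q [-0.57  0.21  1.71 -0.    1.22 -2.09]
[[-0.05,0.07,0.11,-0.03,-0.01,-0.01,-1]]
pred [ 0.57  -0.28   0.074]
```

Aligned to about 1 mm. I'll close the jaws, then turn.

Emit:
servo_tool(
  motion=[
    [[-0.05,0.05,0.1,0,0,0,-0.3],[0,0,0,0,0,0,0.3],[0,0,0,0,0,0,1],[0,0,0,0,0,0,1],[0,0,0,0,0,0,1],[0,0,0,0,0,0,1],[0,0,0,0,0,0,1],[0,0,0,0,0,0,1]],
  ],
)

```text
clock: 9.95
tcp_pos: [0.5703, -0.2769, 0.0751]
tool_rot: [-2.275, -2.154, -0.005]
contact_force: [-0.4, 1.5, -1.1]
gripper_width: 0.013
```

```bash
python3 -c "
from h import *
st()"
```

```text
t 9.95 tcp [ 0.5703 -0.2769  0.0751] xang 86.88 z [-0.003  0.008 -1.   ] F [-0.4  1.5 -1.1] M [-0.25 -0.04 -0.15] w 0.013 q [-0.57  0.22  1.71  0.01  1.23 -2.09]
```

Emit:
servo_tool(
  motion=[
    [[0,0,0,0,0,0.5,1],[0,0,0,0,0,0.5,1],[0,0,0,0,0,0.5,1],[0,0,0,0,0,0.5,1]],
  ],
)

```text
clock: 10.35
tcp_pos: [0.5704, -0.2765, 0.0751]
tool_rot: [-2.579, -1.778, -0.004]
contact_force: [0.1, 1.3, -1.7]
gripper_width: 0.013
```

```bash
python3 -c "
from h import *
st()"
```

```text
t 10.35 tcp [ 0.5704 -0.2765  0.0751] xang 69.14 z [-0.003  0.009 -1.   ] F [ 0.1  1.3 -1.7] M [-0.13 -0.04  0.01] w 0.013 q [-0.57  0.22  1.71  0.01  1.23 -1.78]
```

It has turned 0.31 rad with no resistance, which is past where the disc would block it. Continuing.

Emit:
servo_tool(
  motion=[
    [[0,0,0,0,0,0.6,1],[0,0,0,0,0,0.6,1],[0,0,0,0,0,0.6,1],[0,0,0,0,0,0.6,1],[0,0,0,0,0,0.6,1],[0,0,0,0,0,0.6,1],[0,0,0,0,0,0.6,1],[0,0,0,0,0,0.6,1]],
  ],
)

```text
clock: 11.15
tcp_pos: [0.5711, -0.2757, 0.0751]
tool_rot: [-3.049, -0.714, -0.002]
contact_force: [-0.0, 0.5, -1.8]
gripper_width: 0.0129
```

```bash
python3 -c "
from h import *
st()"
```

```text
t 11.15 tcp [ 0.5711 -0.2757  0.0751] xang 26.36 z [-0.001  0.011 -1.   ] F [-0.   0.5 -1.8] M [-0.19 -0.12  0.09] w 0.0129 q [-0.57  0.22  1.71  0.01  1.23 -1.03]
```

Emit:
servo_tool(
  motion=[
    [[0,0,0,0,0,0.5,1],[0,0,0,0,0,0.5,1]],
  ],
)

```text
clock: 11.35
tcp_pos: [0.5713, -0.2757, 0.0751]
tool_rot: [-3.095, -0.475, -0.002]
contact_force: [0.3, 0.7, -1.9]
gripper_width: 0.0128
```

```bash
python3 -c "
from h import *
st()"
```

```text
t 11.35 tcp [ 0.5713 -0.2757  0.0751] xang 17.45 z [-0.001  0.011 -1.   ] F [ 0.3  0.7 -1.9] M [-0.14 -0.1   0.62] w 0.0128 q [-0.57  0.22  1.71  0.01  1.23 -0.88]
```

Starting to feel the stop (1.21 rad turned). I'll press a little more, then release, rise and look.

Emit:
servo_tool(
  motion=[
    [[0,0,0,0,0,0.4,1],[0,0,0,0,0,0.4,1]],
  ],
)

```text
clock: 11.55
tcp_pos: [0.571, -0.2749, 0.0753]
tool_rot: [-3.116, -0.299, 0.003]
contact_force: [-2.0, 3.1, 1.1]
gripper_width: 0.0133
```

```bash
python3 -c "
from h import *
st()"
```

```text
t 11.55 tcp [ 0.571  -0.2749  0.0753] xang 10.97 z [-0.003  0.011 -1.   ] F [-2.   3.1  1.1] M [0.51 0.24 2.43] w 0.0133 q [-0.57  0.22  1.71  0.01  1.23 -0.76]
```

Emit:
servo_tool(
  motion=[
    [[0,0,0,0,0,0,0],[0,0,0,0,0,0,-1],[0,0,0,0,0,0,-1],[0,0,0,0,0,0,-1],[0,0,-0.5,0,0,0,-1],[0,0,-1,0,0,0,-1],[0,0,-1,0,0,0,-1],[0,0,-1,0,0,0,-1],[0,0,-1,0,0,0,-1],[0,0,-1,0,0,0,-1],[0,0,-1,0,0,0,-1],[0,0,-1,0,0,0,-1],[0,0,0,0,0,0,-1]],
  ],
)

```text
clock: 12.85
tcp_pos: [0.5724, -0.2789, 0.2397]
tool_rot: [-3.121, -0.298, -0.009]
contact_force: [0.7, 0.2, 0.7]
gripper_width: 0.0854
```

Run:
```python
from h import *
st();plan(.35,-.45,.25,17,-1)
```

```text
t 12.85 tcp [ 0.5724 -0.2789  0.2397] xang 10.91 z [ 0.005  0.007 -1.   ] F [0.7 0.2 0.7] M [ 0.   -0.01  0.07] w 0.0854 q [-0.57  0.07  1.58  0.01  1.49 -0.77]
[[-1,0.5,-0.05,-0.04,-0.04,-0.71,-1],[-1,0.38,-0.04,0,0,0,-1],[-1,0.38,-0.04,0,0,0,-1],[-1,0.37,-0.04,0,0,0,-1],[-1,0.38,-0.04,0,0,0,-1],[-1,0.37,-0.04,0,0,0,-1],[-1,0.38,-0.04,0,0,0,-1],[-1,0.37,-0.04,0,0,0,-1],[-1,0.38,-0.04,0,0,0,-1],[-1,0.37,-0.04,0,0,0,-1],[-1,0.38,-0.04,0,0,0,-1],[-1,0.37,-0.04,0,0,0,-1],[-1,0.38,-0.03,0,0,0,-1],[-0.09,0.03,-0.01,0,0,0,-1]]
pred [ 0.35   -0.4501  0.2501]
```

Emit:
servo_tool(
  motion=[
    [[-1,0.4,-0.05,0,0,0,-1],[-1,0.4,-0.05,0,0,0,-1],[-1,0.4,-0.05,0,0,0,-1],[-1,0.4,-0.05,0,0,0,-1],[-1,0.4,-0.05,0,0,0,-1],[-1,0.4,-0.05,0,0,0,-1],[-1,0.4,-0.05,0,0,0,-1],[-1,0.4,-0.05,0,0,0,-1],[-1,0.4,-0.05,0,0,0,-1],[-1,0.4,-0.05,0,0,0,-1],[0,0,0,0,0,0,-1]],
  ],
)

```text
clock: 13.95
tcp_pos: [0.3823, -0.3973, 0.2414]
tool_rot: [-3.115, -0.3, -0.003]
contact_force: [-0.0, 0.0, 0.2]
gripper_width: 0.0852
```

Run:
```python
from h import *
st()
p,d=snapshot('top');cv2.imwrite('pics/t4.png',cv2.resize(p[190:300,350:530,::-1],None,fx=4,fy=4,interpolation=2))
```

```text
t 13.95 tcp [ 0.3823 -0.3973  0.2414] xang 11.0 z [ 0.001  0.012 -1.   ] F [-0.   0.   0.2] M [ 0.   -0.04 -0.01] w 0.0852 q [-0.94 -0.12  1.77  0.01  1.51 -1.14]
```

View pics/t4.png

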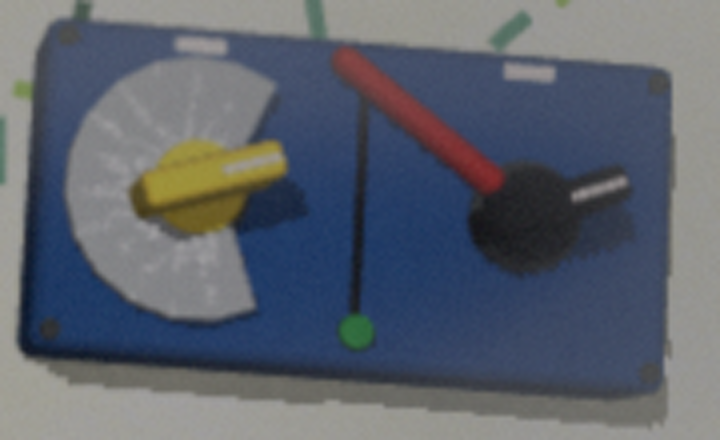

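```bash
python3 -c "
from h import *
c=lambda x,y:(350+x/4,190+y/4)
P=onz('top',[c(282,161),c(150,191),c(625,182),c(572,196)],.104)
print([np.degrees(np.arctan2(*(P[i]-P[i+1])[[1,0]])).round(1) for i in(0,2)])
robot.job_done();st()"
```

```text
[np.float64(-76.1), np.float64(-74.5)]
the job is handed in; nothing more can be done
the job is handed in; nothing more can be done
```

I turned the blue unit's yellow isolator clockwise to its stop, then its black selector clockwise to its stop. I let go, moved the arm clear and handed the job in at about 14 s on the robot's clock.

- **Isolator:** the wrist moment rose to about 5 N m against roughly 0.06 N m of friction, so it was on its stop. The bar ended at a yaw of -76° and the disc's cut-out faces the selector. From its first position the bar turned only about 1.1 rad, short of 1.25. Measured against the box, it had started about 0.18 rad round already, so its end position fits the stop.
- **Selector:** it turned freely past 0.2 rad, so the disc did not block it. It stopped after about 1.2 rad with a moment of 2.4 N m and ended at a yaw of about -74.5°. The red arm lies across the cut-out.
- **Final state:** the gripper was open, the tool was about 0.22 m clear of the selector handle, and the force reading was about 0. I never went near the white unit, and I saw nothing else disturbed.

The final angles come from one top picture and are good to a few degrees.

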